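Latch the lunch warmer, brace it against the shelf and switch it on

ROBOT

A 6-joint arm with a two-finger parallel gripper is mounted at the origin on a cart in front of the work surface, level with it; the furniture and walls round the work are solid. World frame = base frame: x ahead of the robot, y to its left, z up, the work surface at z = 0. Lengths are in m, angles in rad, forces in N, time in s.
With the tool pointing down it reaches from about 0.225 to 0.875 m from the base axis. Payload 3.4 kg.
Tool frame: the origin (TCP) lies midway between the tips of the shut fingers; the grasp point (between the pads) lies 19 mm behind it (bot.tcp_to_grasp is the distance from the TCP to the grasp point, in m); z points along the fingers, y is the line along which they close (so a half turn about z gives the same grasp; the last joint's range is limited). The gripper opens to 85 mm and grips with 20 to 120 N. Pads are 22 mm wide; open, the fingers measure 114 mm over their backs; the gripper's body (76 mm by 85 mm) begins 54 mm behind the grasp point. The pads swing forward as they close: fully open they stand 13 mm farther back than shut.
Start: joints at [-1.309, 0.276, 1.505, -0, 1.361, -0.121], TCP at [0.215, -0.533, 0.231] pointing down, gripper open.
Joint ranges: [-2.89, 2.89], [-0.75, 2.08], [0.22, 2.7], [-1.18, 4.32], [0.11, 2.71], [-2.7, 2.7]. Speed limits (rad/s): [2.57, 2.57, 3.14, 3.14, 3.14, 3.14].

INTERFACE

Orientations are given as a 3x3 rotation matrix whose columns are the frame's x, y, z axes.
In Python, from cell import bot, kin, cams, sign_off gives the robot as it stands. The module is installed in compiled form; this text tells all that it offers. Calls block until the motion is done:
- bot.move_ptp(position, orientation): joint-space move of the TCP to a pose.
- bot.move_l(position, attitude=None, velocity=0.15): straight line of the TCP; attitude=None keeps the orientation; velocity is the mean speed in m/s.
- bot.movej(angles): joint-space move.
- bot.command_gripper(opening): finger opening in m; the grip force is fixed at half the most; returns when the fingers have stopped.
- bot.wait(seconds).
- kin.solve_ik(position, orientation): joint angles nearest the present ones, or None.
- cams.snapshot(name): name is "side" or "top" or "wrist"; returns the picture (400x640x3 uint8, red, green, blue); there is no depth.
- cams.camera_info(name): a dict with "vertical_fov" (degrees; the focal length in pixels is half the picture's height over the tangent of half this angle, whatever the lens; pixels are square), "cx", "cy" (the principal point, pixels), "dist_coeffs" ([k1, k2, p1, p2, k3] as OpenCV has them; the pictures are not rectified), "origin" and "rotation" of the camera in the world. Camera axes: x right, y up, looking along -z (the intrinsics and any distortion apply to the point x, -y, -z); pixel columns grow to the right and rows downward; lengths in m; the calibration is good to about 2 mm. A picture is of the moment at which its call begins: read the wrist's pose just before it. camera_info takes no time and is no camera call; for the wrist camera it gives the pose at the moment of the call.
A pose or a line that the arm cannot do raises bot.Unreachable and nothing moves.
- sign_off(): hands the job in; it is judged then, once.
Readings, each from a call of its own:
- bot.read_clock(): time.
- bot.read_joints(): joint angles.
- bot.read_qd(): joint speeds.
- bot.read_joint_efforts(): joint torques, N m.
- bot.read_eef_pos(): TCP position.
- bot.read_eef_rot(): TCP orientation.
- bot.read_force(): force on the tool from outside, world axes, zero at the start.
- bot.read_moment(): the same for the moment, N m.
- bot.read_finger_gap(): finger opening in m.
- bot.read_grip_force(): force on a finger pad.
Only numpy, scipy, OpenCV 4.12 (cv2) and the standard library are available. Lean on these libraries where they do the work, as an engineer would, in place of code of your own. Each camera call takes 0.05 s, during which the arm holds its last target. There are 200 camera calls.

TASK

Get the cordless lunch warmer going. Shut its front latch properly: swing the wire loop up and over the keeper on the lid, then snap the lever down flat so that it pulls the lid tight. Only then switch it on: with the warmer slid back square against the front of the fixed wooden spice shelf so that it cannot skate away, push its orange start button fully in until it stays in. Leave the warmer standing flush against the shelf, latched and switched on, and do not disturb the other things.

Things in the scene. Friction and masses are not known exactly. Their poses are not given: they have to be found in the camera images.
- warmer: loose cordless lunch box, pale green-grey, dark green lid, 0.35 to 0.6 kg, 116 (x) x 190 (y) x 86 mm; slides on 2 to 5 N. Origin: centre of underside; own -x is its front (latch, button; faces the robot), +y to the robot's left, z up. Front face at x = -58 mm, back at +58; lid z 66 to 86 mm, its front at x = -60. The front is bare for pushing from y = -40 to +30 mm
- spice_shelf: low oak shelf screwed to the worktop behind the warmer, 100 (x) x 360 (y) x 95 mm, with jars standing on it; it does not move. Origin: centre of its underside; its flat front board looks to its own -x, at own x = -50 mm, from z = 5 to 95 mm; it may stand turned a few degrees
- shelf_front (a point): middle of the shelf's front face, 40 mm above the worktop; x points into the shelf (square to the face), y along it
- warmer_back (a point): middle of the warmer's back face, 34 mm above its underside; axes as the warmer's (the lid's front face, z 66 to 86 mm, is also bare for pushing from y = -95 to +30 and from +70 to +95 mm of the warmer)
- lid (a joint): how far the latch has drawn the lid down on its rubber seal, rad: 0 resting loose on the seal, 0.008 to 0.011 when latched. The lid is already down and needs no other handling
- latch_lever (a joint): angle of the steel draw-latch lever, rad: 0 snapped flat down the front, grows as its free end swings out and up; starts at 1.7 to 1.85 (sticking out level towards the robot), stays where left; stops at 0 and 1.9. With the loop hooked it goes down easily to about 1.0, then needs 2 to 4 N at its tip to pass centre at about 0.3, whence it snaps to 0 and stays
- latch_pivot (a point): the lever's pivot, a level axis along the warmer's y, at own (-68, 50, 52) mm of the warmer. The loop's pin is carried on the lever 14 mm from this pivot: at own (-63.9, 50, 38.6) mm of the warmer when the lever is at 0, and it turns with the lever to about (-82, 50, 50) mm when open (0.295 rad nearer the lid than straight down, less the lever's angle)
- lever_tip (a point): free end of the lever, a steel plate 20 mm wide, 3 mm thick and 38 mm long from its pivot, its end flared 4 mm outward
- latch_loop (a joint): angle of the wire loop about its pin on the lever, rad; (latch_loop - latch_lever) is its lean from upright, positive out towards the robot. It starts 0.6 to 0.75 rad out, on its stop at 2.45, and swings freely: pushed a little past upright it falls inward by its own weight and lies on the lid's front face just above the keeper, at a lean of about -0.5
- loop_bar (a point): middle of the loop's free cross bar: 5 mm steel wire, 31 mm long along the warmer's y, 37.5 mm from the pin; two side wires 31 mm apart lead to the pin
- keeper (a point): seat of the cross bar on the keeper, at own (-67, 50, 77.5) mm of the warmer: a steel ledge on the lid's front, 18 mm wide (y), out to own x = -74.5 mm, its top at z = 75 mm, with an upturned lip at the outer edge to z = 78.5 mm. The bar goes over the lip from above, lies between lip and lid, and the lever draws it down onto the ledge
- start_button (a joint): travel of the start button, m: 0 out (off), 0.006 fully in (on). It takes about 8 N, more than it takes to slide the warmer when nothing is behind it, and stays in where it is left
- button_face (a point): middle of the outer face of the round orange button, 26 mm across, which looks to the warmer's own -x and stands 10 mm out of the front, at own (-68, -58, 36) mm; it is pushed along the warmer's +x
- cardamom: spice jar with a black lid and a black label with a green leaf, 41 mm across, 105 mm tall, standing on the spice shelf; origin: centre of its underside; leave it alone
- cinnamon: spice jar with a black lid and a blue label, 41 mm across, 105 mm tall, standing on the spice shelf; origin: centre of its underside; leave it alone
- salt_shaker: glass salt shaker with a grey cap, 44 mm across, 90 mm tall, standing on the spice shelf; origin: centre of its underside; leave it alone
- honey_jar: honey-coloured jar with a red lid, 65 mm across, 100 mm tall, standing on the spice shelf; origin: centre of its underside; leave it alone
- mug: white mug, 78 mm across (110 mm with its handle), 97 mm tall, on the worktop to the right of the warmer; origin: centre of its underside; leave it alone
- tumbler: clear drinking glass, 81 mm across, 91 mm tall, on the worktop to the right; origin: centre of its underside; leave it alone
- fish_tin: flat oblong tin with a blue-green top, 63 x 105 x 26 mm, on the worktop to the right; origin: centre of its underside; leave it alone
- biscuit_bar: orange and white wrapped biscuit bar, 80 x 206 x 16 mm, flat on the worktop to the right; origin: centre of its underside; leave it alone

How it is judged:
By the outcome, as a careful person would: the job done as asked, in the order asked, and still so for the second after the job is handed in, with the robot touching nothing.
It also fails if it takes over 64 s, if anything falls off the work surface, if the arm or the gripper's body presses on something with over 40 N, if the wrist force passes 120 N, or if a joint passes its speed limit or range.

## Working session

There is one attempt and no reset: what is moved stays moved. The work goes in short steps, each a Python script; the robot and the scene stay as the last script left them, time stands still between calls to the robot, and variables do not carry over. Pictures are saved under pics/ and viewed, at most 10 in all, crops included, and the job is handed in when it is done.

```bash
mkdir -p pics; python3 - <<'E'
from cell import bot,kin,cams
import cv2,numpy as np
for n in("side","top","wrist"):
    im=cams.snapshot(n); cv2.imwrite(f"pics/{n}0.png",im[:,:,::-1]); i=cams.camera_info(n)
    print(n,{k:np.round(v,4).tolist() for k,v in i.items()})
print(bot.read_clock(),bot.read_eef_rot())
E
```

```text
side {'vertical_fov': 45.4719, 'cx': 321.2999, 'cy': 199.8162, 'dist_coeffs': [-0.1379, 0.0, 0.0, 0.0, 0.0], 'origin': [0.2304, -1.1992, 0.7896], 'rotation': [[0.9529, 0.1567, -0.2599], [-0.3033, 0.4662, -0.8311], [-0.0091, 0.8707, 0.4917]]}
top {'vertical_fov': 45.6032, 'cx': 314.5942, 'cy': 200.3002, 'dist_coeffs': [-0.0746, 0.0, 0.0, 0.0, 0.0], 'origin': [0.3952, -0.0558, 1.2718], 'rotation': [[0.0141, 0.9857, -0.1678], [-0.9998, 0.0117, -0.0149], [-0.0127, 0.168, 0.9857]]}
wrist {'vertical_fov': 60.3459, 'cx': 311.8096, 'cy': 204.1517, 'dist_coeffs': [0.0012, 0.0, 0.0, 0.0, 0.0], 'origin': [0.2778, -0.5081, 0.3725], 'rotation': [[0.3729, 0.8945, 0.2465], [-0.9279, 0.36, 0.0974], [-0.0016, -0.265, 0.9642]]}
0.15 [[ 9.27629849e-01  3.73500657e-01 -3.50045554e-04]
 [ 3.73500778e-01 -9.27628883e-01  1.35025739e-03]
 [ 1.79609656e-04 -1.38328135e-03 -9.99999027e-01]]
```

View pics/side0.png

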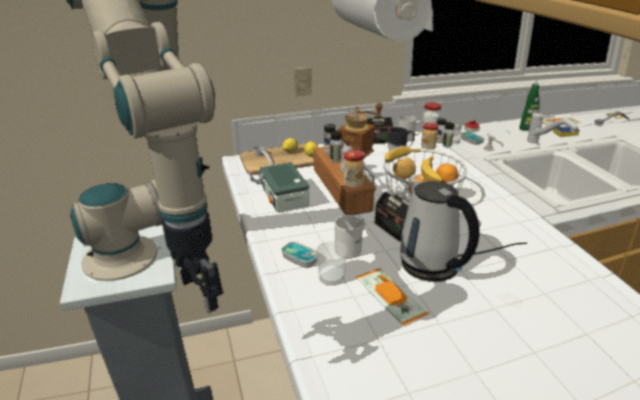

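View pics/top0.png

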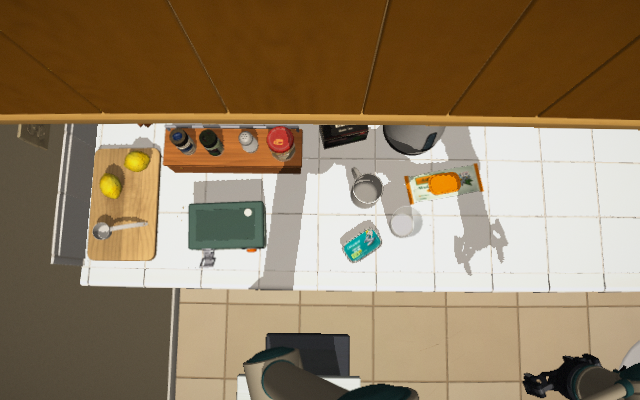

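The top view shows the lid at about (188–265, 202–249), the lever at (207,258), the button at (252,249), and the shelf front edge along row ~170. I'll zoom in and triangulate.

```bash
cat > h.py <<'E'
from cell import bot,kin,cams,sign_off
import cv2,numpy as np
def K(i):
    f=200/np.tan(np.radians(i["vertical_fov"])/2); return np.array([[f,0,i["cx"]],[0,f,i["cy"]],[0,0,1]])
def ray(i,px):
    p=cv2.undistortPoints(np.array(px,float).reshape(-1,1,2),K(i),np.array(i["dist_coeffs"],float)).reshape(-1,2)
    d=np.c_[p[:,0],-p[:,1],-np.ones(len(p))]@np.array(i["rotation"]).T
    return np.array(i["origin"]),d
def atz(i,px,z):
    o,d=ray(i,px); return o+d*((z-o[2])/d[:,2])[:,None]
def proj(i,P):
    R=np.array(i["rotation"]); c=(np.atleast_2d(P)-i["origin"])@R; c=c*[1,-1,-1]
    return cv2.projectPoints(c.reshape(-1,1,3),np.zeros(3),np.zeros(3),K(i),np.array(i["dist_coeffs"],float))[0].reshape(-1,2)
def frame(x,y,th,z=0):
    T=np.eye(4); c,s=np.cos(th),np.sin(th); T[:3,:3]=[[c,-s,0],[s,c,0],[0,0,1]]; T[:3,3]=[x,y,z]; return T
def W(T,p): return T[:3,:3]@np.array(p,float)+T[:3,3]
E
python3 - <<'E'
from h import *
i=cams.camera_info("top")
L=atz(i,[(190,204),(264,202),(265,248),(188,249)],.086); print(L.round(4))
print(atz(i,[(165,169),(302,173)],.095).round(4))
print(atz(i,[(207,265)],.055).round(4))
im=cv2.imread("pics/top0.png")
cv2.imwrite("pics/topc.png",cv2.resize(im[120:275,150:310],None,fx=5,fy=3.8,interpolation=cv2.INTER_CUBIC)[:600])
E
```

```text
[[0.5838 0.2794 0.086 ]
 [0.5912 0.0902 0.086 ]
 [0.475  0.0841 0.086 ]
 [0.4694 0.278  0.086 ]]
[[ 0.6725  0.3474  0.095 ]
 [ 0.6654 -0.0051  0.095 ]]
[[0.4313 0.2353 0.055 ]]
```

View pics/topc.png

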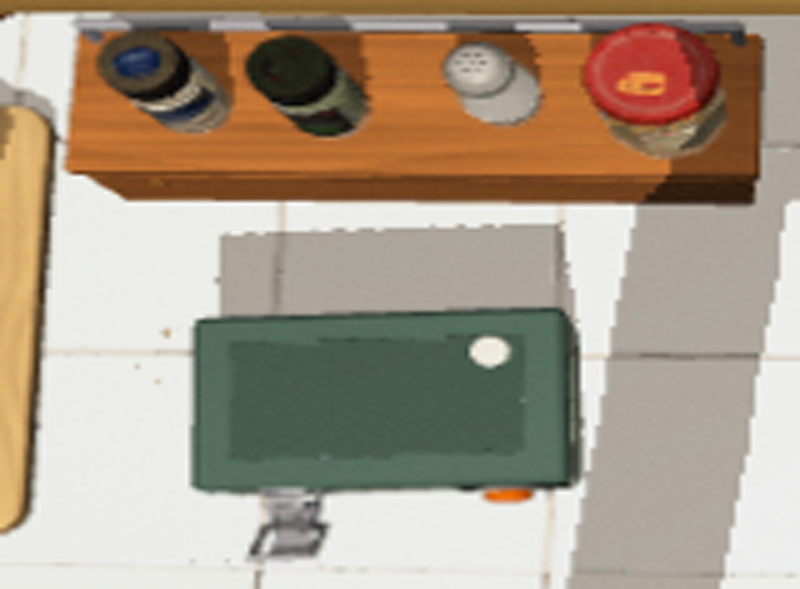

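The close-up shows the warmer's lid front edge at row ~249 and the shelf's front top edge from (163.6,164.7) to (301,166.8). Lever and loop stick out at about (207,258). Next I'll take a better look with the wrist camera, tool tilted 45°.

```bash
cat >> h.py <<'E'
def Rt(tilt,yaw=0):
    "tool z tilted 'tilt' forward from straight down, then yawed"
    c,s=np.cos(tilt),np.sin(tilt); cy,sy=np.cos(yaw),np.sin(yaw)
    R=np.array([[c,0,s],[0,-1,0],[s,0,-c]])
    return np.array([[cy,-sy,0],[sy,cy,0],[0,0,1]])@R
E
python3 - <<'E'
from h import *
i=cams.camera_info("top")
print(atz(i,[(163.6,164.7),(301,166.8)],.095).round(4), atz(i,[(189,248.9),(265.6,248.4),(189,204.7),(263.6,201.6)],.086).round(4))
for p,t in [((.35,.18,.25),.785),((.43,.17,.03),.785),((.53,.17,.03),.785),((.47,.23,.07),0),((.50,.23,.02),.785),((.5,.12,.03),.785),((.43,.17,.2),.785)]:
    q=kin.solve_ik(np.array(p),Rt(t)); print(p,t,None if q is None else np.round(q,2))
bot.move_ptp(np.array([.35,.16,.25]),Rt(.785))
im=cams.snapshot("wrist"); cv2.imwrite("pics/w1.png",im[:,:,::-1])
i=cams.camera_info("wrist"); import pickle; pickle.dump(i,open("w1.pkl","wb"))
print(bot.read_clock(),bot.read_eef_pos(),bot.read_force())
E
```

```text
[[ 0.6839  0.3519  0.095 ]
 [ 0.6815 -0.0022  0.095 ]] [[0.4697 0.2755 0.086 ]
 [0.474  0.0826 0.086 ]
 [0.5819 0.2818 0.086 ]
 [0.5922 0.0913 0.086 ]]
(0.35, 0.18, 0.25) 0.785 None
(0.43, 0.17, 0.03) 0.785 [ 0.49  0.42  2.64  3.68  0.71 -1.63]
(0.53, 0.17, 0.03) 0.785 [ 0.34  0.43  2.45  3.62  0.54 -1.74]
(0.47, 0.23, 0.07) 0 [ 0.32  0.34  1.85 -0.    0.95  1.89]
(0.5, 0.23, 0.02) 0.785 [ 0.55  0.46  2.43  3.88  0.58 -1.81]
(0.5, 0.12, 0.03) 0.785 [ 0.2   0.41  2.57  3.38  0.63 -1.63]
(0.43, 0.17, 0.2) 0.785 NoneTraceback (most recent call last):
  File "<stdin>", line 6, in <module>
cell.Unreachable: the arm cannot take that pose within its joint ranges
```

```bash
python3 - <<'E'
from h import *
F=np.diag([-1,-1,1.])
for p in [(.35,.16,.25),(.40,.16,.3),(.43,.17,.03),(.46,.17,.03),(.56,.17,.03),(.50,.23,.08),(.53,.23,.02),(.54,.23,.02),(.55,.12,.03)]:
    for f,n in((np.eye(3),''),(F,'f')):
        out=[]
        for t in (-.3,-.15,0,.15,.3,.45,.6,.8,1.0,1.2):
            q=kin.solve_ik(np.array(p),Rt(t)@f)
            out.append(f"{t}:"+("-" if q is None else f"{q[3]:.1f}/{q[4]:.2f}/{q[5]:.1f}"))
        print(p,n,' '.join(out))
E
```

```text
(0.35, 0.16, 0.25)  -0.3:0.1/1.62/1.8 -0.15:0.0/1.49/1.8 0:-0.0/1.35/1.8 0.15:-0.0/1.20/1.9 0.3:-0.1/1.05/2.0 0.45:-0.2/0.90/2.1 0.6:-0.4/0.75/2.3 0.8:- 1.0:- 1.2:-
(0.35, 0.16, 0.25) f -0.3:0.1/1.62/-1.4 -0.15:0.0/1.49/-1.4 0:-0.0/1.35/-1.3 0.15:-0.0/1.20/-1.3 0.3:-0.1/1.05/-1.2 0.45:-0.2/0.90/-1.1 0.6:-0.4/0.75/-0.8 0.8:-0.9/0.64/-0.3 1.0:- 1.2:-
(0.4, 0.16, 0.3)  -0.3:0.1/1.75/1.7 -0.15:0.0/1.62/1.8 0:-0.0/1.47/1.8 0.15:-0.0/1.32/1.8 0.3:-0.1/1.16/1.9 0.45:-0.2/0.99/2.0 0.6:-0.3/0.83/2.1 0.8:-0.6/0.64/2.5 1.0:- 1.2:-
(0.4, 0.16, 0.3) f -0.3:0.1/1.75/-1.4 -0.15:0.0/1.62/-1.4 0:-0.0/1.47/-1.4 0.15:-0.0/1.32/-1.3 0.3:-0.1/1.16/-1.3 0.45:-0.2/0.99/-1.2 0.6:-0.3/0.83/-1.0 0.8:-0.6/0.64/-0.6 1.0:- 1.2:-
(0.43, 0.17, 0.03)  -0.3:0.1/1.15/1.7 -0.15:0.0/0.98/1.8 0:-0.0/0.79/1.8 0.15:-0.1/0.59/1.9 0.3:-0.2/0.38/2.1 0.45:- 0.6:4.1/0.28/-2.1 0.8:3.7/0.75/-1.6 1.0:- 1.2:-
(0.43, 0.17, 0.03) f -0.3:0.1/1.15/-1.4 -0.15:0.0/0.98/-1.4 0:-0.0/0.79/-1.3 0.15:-0.1/0.59/-1.3 0.3:-0.2/0.38/-1.1 0.45:-0.9/0.19/-0.4 0.6:4.1/0.28/1.0 0.8:3.7/0.75/1.5 1.0:- 1.2:-
(0.46, 0.17, 0.03)  -0.3:0.1/1.18/1.7 -0.15
[... 1536 characters left out ...]
/0.90/1.9 0.15:-0.1/0.69/1.9 0.3:-0.2/0.48/2.1 0.45:-0.6/0.28/2.5 0.6:- 0.8:3.8/0.56/-1.8 1.0:3.7/1.00/-1.6 1.2:3.7/1.47/-1.4
(0.54, 0.23, 0.02) f -0.3:0.1/1.28/-1.4 -0.15:0.0/1.09/-1.3 0:-0.0/0.90/-1.3 0.15:-0.1/0.69/-1.2 0.3:-0.2/0.48/-1.0 0.45:-0.6/0.28/-0.6 0.6:- 0.8:3.8/0.56/1.3 1.0:3.7/1.00/1.6 1.2:3.7/1.47/1.8
(0.55, 0.12, 0.03)  -0.3:0.0/1.28/1.6 -0.15:0.0/1.09/1.6 0:-0.0/0.89/1.7 0.15:-0.0/0.68/1.7 0.3:-0.1/0.45/1.7 0.45:-0.3/0.20/2.0 0.6:3.8/0.13/-2.1 0.8:3.4/0.57/-1.6 1.0:3.3/1.15/-1.5 1.2:-
(0.55, 0.12, 0.03) f -0.3:0.0/1.28/-1.5 -0.15:0.0/1.09/-1.5 0:-0.0/0.89/-1.5 0.15:-0.0/0.68/-1.5 0.3:-0.1/0.45/-1.4 0.45:-0.3/0.20/-1.2 0.6:3.8/0.13/1.0 0.8:3.4/0.57/1.5 1.0:3.3/1.15/1.6 1.2:-
```

```bash
cat >> h.py <<'E'
FL=np.diag([-1,-1,1.])
def Rf(t,yaw=0): return Rt(t,yaw)@FL
E
python3 - <<'E'
from h import *
import pickle
bot.move_ptp(np.array([.37,.16,.30]),Rf(.45))
bot.command_gripper(.02)
i=cams.camera_info("wrist"); im=cams.snapshot("wrist"); cv2.imwrite("pics/w1.png",im[:,:,::-1])
pickle.dump(i,open("w1.pkl","wb"))
print(bot.read_clock(),bot.read_eef_pos(),bot.read_force(),bot.read_finger_gap())
cv2.imwrite("pics/w1x.png",cv2.resize(im[:,:,::-1],(800,500),interpolation=cv2.INTER_CUBIC))
E
```

```text
3.3583 [0.37000258 0.16001371 0.30000051] [ 0.24110252 -0.54831787 -0.32308199] 0.019700105998368016
```

View pics/w1x.png

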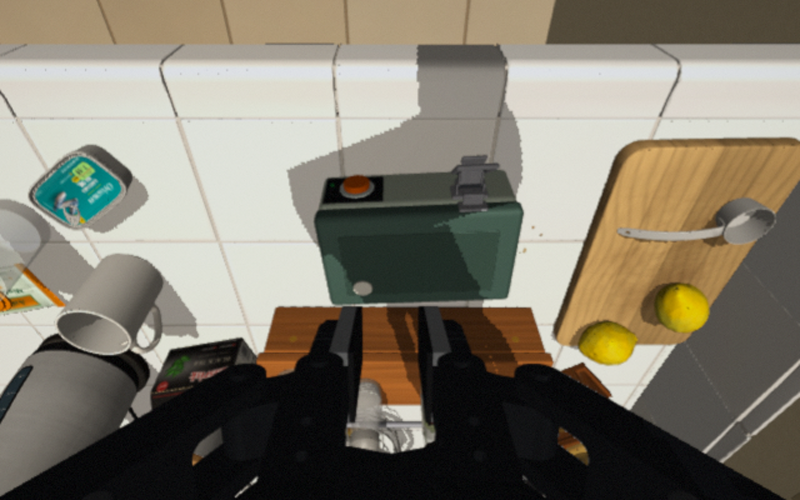

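The wrist view is upside down. It shows the lid front corners at ~(320,212) and (522,206), the back corners at (331,303) and (509,298), and the button at (356,186). The latch is at (472,180), and the shelf's top front edge runs along row ~352 (800-px scale).

```bash
python3 - <<'E'
from h import *
import pickle
from scipy.optimize import least_squares
i=pickle.load(open("w1.pkl","rb")); t=cams.camera_info("top"); s=1.25
f=lambda z,*p: atz(i,np.array(p)/s,z).round(4).tolist()
print("lid FR FL BR BL",f(.086,(318,213),(522,206),(331,304),(509,298)))
print("shelf top edge",f(.095,(262,352),(546,352)),"bottom",f(.005,(275,308),(530,308)))
print("button",f(.036,(356,186)))
# joint fit: warmer x,y,yaw
own=np.array([[-60,-95,86],[-60,95,86],[58,-95,86],[58,95,86]])/1e3
wp=np.array([(318,213),(522,206),(331,304),(509,298)])/s
tp=np.array([(265.6,248.4),(189,248.9),(263.6,201.6),(189,204.7)])
def r(v):
    P=np.array([W(frame(*v),o) for o in own]); return np.r_[(proj(i,P)-wp).ravel(),(proj(t,P)-tp).ravel()]
S=least_squares(r,[.53,.18,.03]); print("warmer",S.x.round(4),S.fun.round(1))
V=S.x
for j,n in((i,'w'),(t,'t')):
  print(n,"pred button",proj(j,[W(frame(*V),[-.068,-.058,.036])]).round(1))
so=np.array([[-50,-180,95],[-50,180,95]])/1e3
swp=np.array([(262,352),(546,352)])/s; stp=np.array([(301,166.8),(163.6,164.7)])
def rs(v):
    P=np.array([W(frame(*v),o) for o in so]); return np.r_[(proj(i,P)-swp).ravel(),(proj(t,P)-stp).ravel()]
S2=least_squares(rs,[.73,.17,0.]); print("shelf",S2.x.round(4),S2.fun.round(1))
im=cv2.imread("pics/w1.png")
a=cv2.resize(im[115:180,350:430],(800,600),interpolation=cv2.INTER_CUBIC)[::-1,::-1]
b=cv2.resize(im[230:300,200:450],(800,600),interpolation=cv2.INTER_CUBIC)
cv2.imwrite("pics/z.png",np.vstack([cv2.resize(a,(400,325)),cv2.resize(b,(400,270))]))
E
```

```text
lid FR FL BR BL [[0.4717, 0.0961, 0.086], [0.4644, 0.276, 0.086], [0.5911, 0.0969, 0.086], [0.5819, 0.2859, 0.086]]
shelf top edge [[0.6637, 0.0107, 0.095], [0.6641, 0.3422, 0.095]] bottom [[0.6879, 0.0035, 0.005], [0.6882, 0.3508, 0.005]]
button [[0.4751, 0.1268, 0.036]]
warmer [0.5294 0.1876 0.0447] [-5.2  1.4  3.4  0.6 -1.1  0.3 -0.8  0.6 -3.   0.1 -1.8  1.8 -1.6  0.2
 -1.2 -0.5]
w pred button [[284.2 140.9]]
t pred button [[250.8 253.3]]
shelf [ 0.7267  0.1761 -0.0054] [-8.1  4.9  7.4  5.5  0.5  2.2 -1.9  2.3]
```

View pics/z.png

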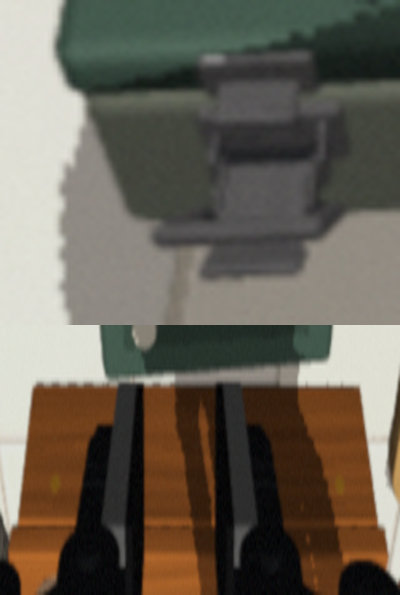

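The latch close-up shows the lever level towards the robot and the loop leaning out over it. The warmer is at about (0.530, 0.187) with yaw ≈0.04; the shelf front is at x≈0.684 with yaw ≈0. I'll push it back with two spread fingers until the force rises.

```bash
python3 - <<'E'
from h import *
T=frame(.530,.187,.042)
p=W(T,[-.058-.0105-.025,-.014,.03])
bot.move_ptp(p+[0,0,.10],Rf(.3,.042)); bot.move_l(p,velocity=.12)
f0=np.array(bot.read_force()); print("f0",f0.round(2),bot.read_clock())
q=W(T,[-.058-.0105,-.014,.03])
bot.move_l(q,Rf(.3,.042),.08)
q2=q+[.075,0.0,0]
bot.move_l(q2,Rf(.3,0.0),.06); print((np.array(bot.read_force())-f0).round(2))
x=q2.copy()
for k in range(40):
    x[0]+=.0015; bot.move_l(x,velocity=.03); f=np.array(bot.read_force())-f0
    if k%4==0 or f[0]<-8: print(k,x[0].round(4),f.round(1))
    if f[0]<-12: break
print(bot.read_eef_pos(),bot.read_clock())
E
```

```text
f0 [ 0.69 -0.2   0.79] 5.1
[-2.68 -0.54 -2.74]
0 0.5386 [-5.3 -0.5  1.3]
4 0.5446 [-6.1  0.7  2.2]
8 0.5506 [-6.3  0.1  2.1]
12 0.5566 [-6.7  0.2  3.1]
13 0.5581 [-10.    0.3   6.8]
14 0.5596 [-13.3   0.7   9.1]
[0.5559973  0.16993245 0.02950697] 10.7083
```

```bash
python3 - <<'E'
from h import *
import pickle
p=np.array(bot.read_eef_pos()); 
bot.move_l(p+[-.04,0,0],velocity=.15); bot.command_gripper(0.0)
bot.move_ptp(np.array([.43,.20,.22]),Rf(.45))
i=cams.camera_info("wrist"); im=cams.snapshot("wrist"); cv2.imwrite("pics/w2.png",im[:,:,::-1])
pickle.dump(i,open("w2.pkl","wb")); print(bot.read_clock(),bot.read_finger_gap())
cv2.imwrite("pics/w2x.png",cv2.resize(im[::-1,::-1,::-1],(800,500),interpolation=cv2.INTER_CUBIC))
t=cams.snapshot("top"); cv2.imwrite("pics/t2.png",t[:,:,::-1])
cv2.imwrite("pics/t2x.png",cv2.resize(t[120:240,150:310,::-1],(800,600),interpolation=cv2.INTER_CUBIC))
E
```

```text
12.3833 -0.00035656950851309827
```

View pics/w2x.png

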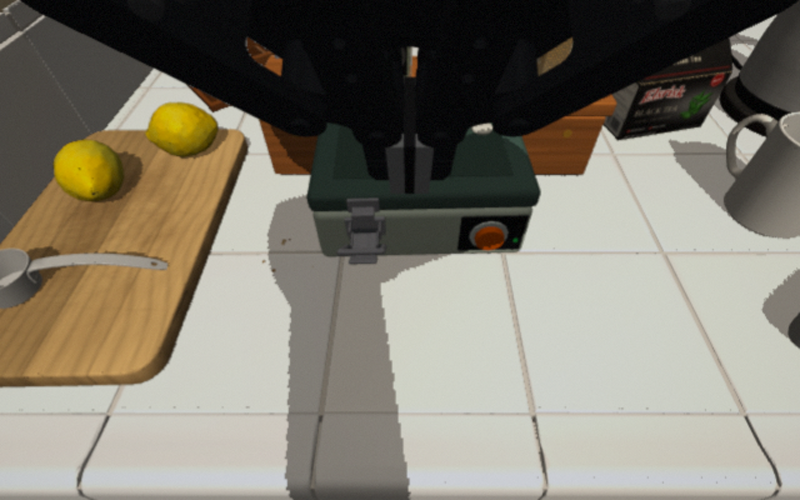

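View pics/t2x.png

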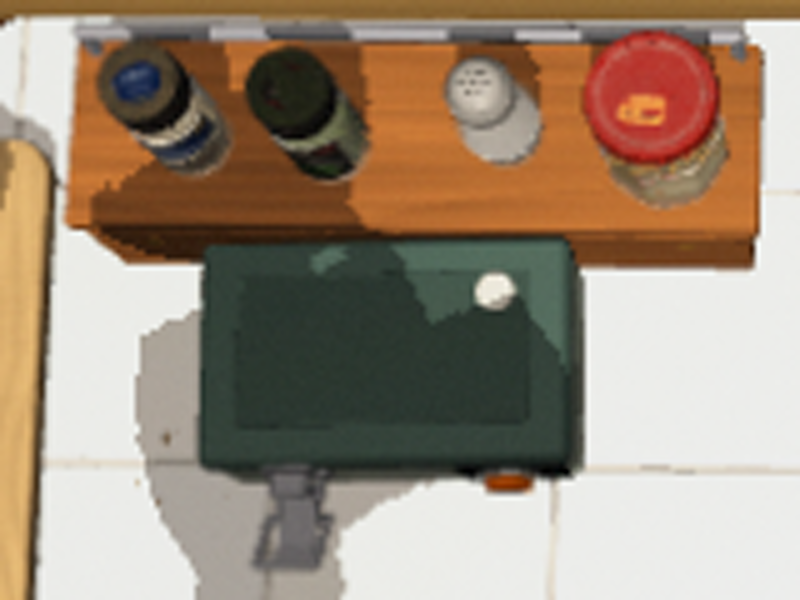

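The top view shows the warmer sitting along the shelf front, its edges parallel (both slopes ≈0.011). The wrist view has the button at (489,236), the keeper at (362,203), and the lever/loop end at (362,258) — still open. I'll compute the pose from these.

```bash
python3 - <<'E'
from h import *
import pickle
i=pickle.load(open("w2.pkl","rb")); t=cams.camera_info("top")
un=lambda p:(639-p[0]/1.25,399-p[1]/1.25)
print("top lid FL FR BL BR",atz(t,[(191,213.6),(265.6,214.4),(191.5,169),(264,167.5)],.086).round(4))
print("top shelf edge",atz(t,[(163,165),(301,166.6)],.095).round(4))
print("button",atz(i,[un((489,236))],.036).round(4),atz(t,[(150+508/5,120+490/5)],.036+.0).round(4))
print("keeper mid",atz(i,[un((362,203))],.0785).round(4),"levertip",atz(i,[un((363,260))],.062).round(4))
print("top lever/loop",atz(t,[(150+290/5,120+565/5)],.07).round(4))
T=frame(.6245,.185,-.005)
for n,p in dict(button=[-68,-58,36],keeper=[-74.5,50,78.5],tip=[-105,50,60],bar=[-105,50,80]).items():
    P=[W(T,np.array(p)/1e3)]; a=proj(i,P)[0]; b=proj(t,P)[0]
    print(n,np.round(P[0],4),"w",((639-a[0])*1.25).round(1),((399-a[1])*1.25).round(1),"t",((b-[150,120])*5).round(1))
im=cv2.imread("pics/w2.png")[::-1,::-1]
cv2.imwrite("pics/z2.png",cv2.resize(im[145:220,240:340],(800,600),interpolation=cv2.INTER_CUBIC))
E
```

```text
top lid FL FR BL BR [[0.5591 0.2754 0.086 ]
 [0.5596 0.0852 0.086 ]
 [0.6752 0.2809 0.086 ]
 [0.6809 0.0931 0.086 ]]
top shelf edge [[ 0.6831  0.3534  0.095 ]
 [ 0.682  -0.0022  0.095 ]]
button [[0.563 0.129 0.036]] [[0.5565 0.1277 0.036 ]]
keeper mid [[0.5604 0.2375 0.0785]] levertip [[0.5148 0.2348 0.062 ]]
top lever/loop [[0.512  0.2331 0.07  ]]
button [0.5562 0.1273 0.036 ] w 491.9 241.7 t [508.7 490.5]
keeper [0.5503 0.2354 0.0785] w 363.8 211.9 t [285.4 488.3]
tip [0.5198 0.2355 0.06  ] w 362.8 256.6 t [290.6 551.8]
bar [0.5198 0.2355 0.08  ] w 360.6 239.5 t [281.4 547.6]
```

View pics/z2.png

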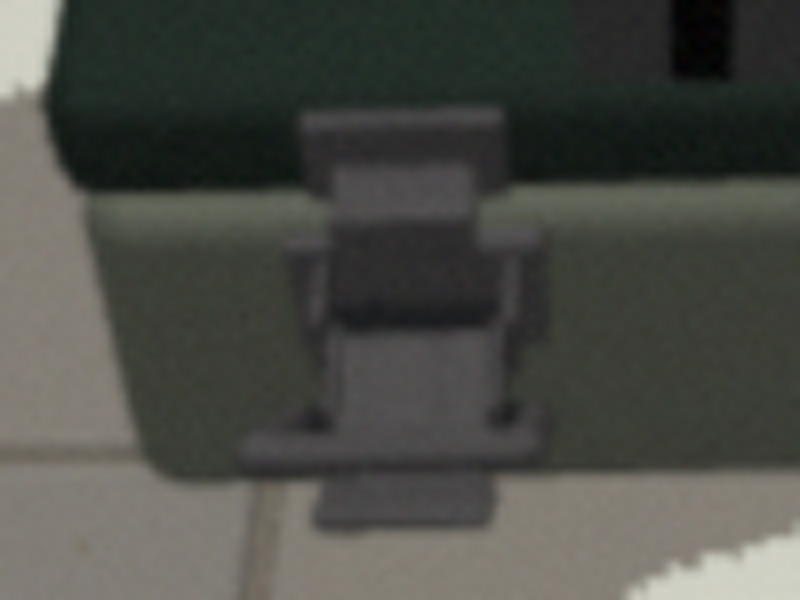

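The zoom shows the loop bar (row 448) out just above the lever tip (row 500), with the keeper ledge between columns 335 and 475. The model pose (0.6245, 0.185, −0.005) fits, so I'll swing the loop in with the tool vertical.

```bash
cat >> h.py <<'E'
T=frame(.6245,.185,-.005)
def F(): return np.array(bot.read_force())
def own(face,z,y=.050,off=.011): return W(T,[face-off,y,z])
E
python3 - <<'E'
from h import *
import pickle
R=Rf(0,-.005)
bot.move_ptp(own(-.140,.12),R); bot.move_l(own(-.140,.068),velocity=.1); f0=F()
for face,z in [(-.118,.068),(-.108,.069),(-.098,.072),(-.090,.076),(-.084,.079),(-.080,.081),(-.077,.083)]:
    bot.move_l(own(face,z),velocity=.05); print(face,(F()-f0).round(2))
bot.wait(.2)
bot.move_l(own(-.12,.085),velocity=.1)
bot.move_ptp(np.array([.43,.22,.20]),Rf(.45))
im=cams.snapshot("wrist")[::-1,::-1,::-1]; cv2.imwrite("pics/w3.png",im)
cv2.imwrite("pics/z3.png",cv2.resize(im[145:235,230:350],(800,600),interpolation=cv2.INTER_CUBIC)); print(bot.read_clock())
E
```

```text
-0.118 [-1.85 -0.42  0.39]
-0.108 [-0.4   0.05 -0.4 ]
-0.098 [-0.52  0.15  0.12]
-0.09 [ 0.01  0.13 -0.4 ]
-0.084 [-0.72  0.22  0.29]
-0.08 [-0.   -0.29  0.08]
-0.077 [-0.31 -1.02 -0.3 ]
17.4833
```

View pics/z3.png

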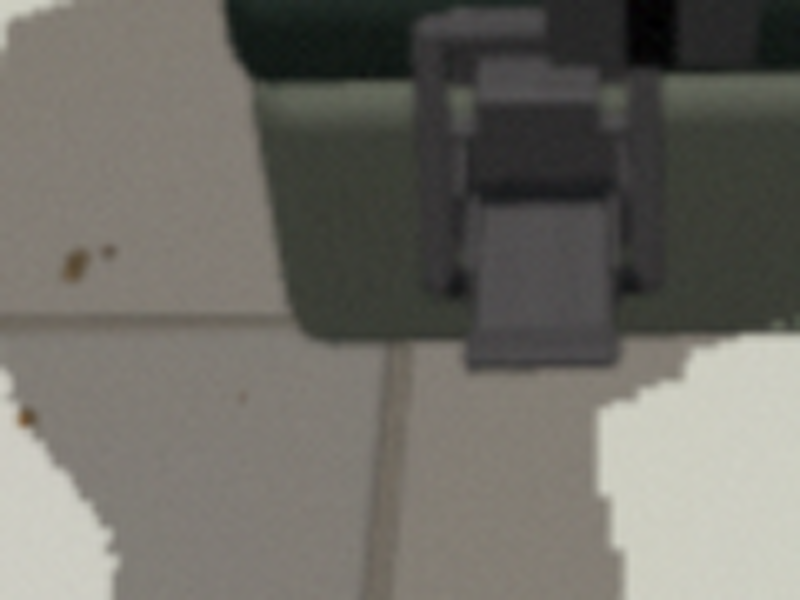

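The loop now lies inward over the keeper against the lid, and the lever is free at rows 200–365. Now I'll press the lever down along its arc.

```bash
python3 - <<'E'
from h import *
R=Rf(.3,-.005); d=np.array([.0105,0,.0032])
def tgt(x,z): return W(T,np.array([x,.050,z])-d)
bot.move_ptp(tgt(-.089,.095),R); f0=F()
pts=[(-.089,.080),(-.090,.066),(-.092,.055),(-.095,.045)]
for th in np.arange(1.15,-.15,-.1):
    r=.028;o=.0015
    pts.append((-.068-r*np.sin(th)-o*np.cos(th), .052-r*np.cos(th)+o*np.sin(th)))
for p in pts:
    bot.move_l(tgt(*p),velocity=.05); f=F()-f0; print(np.round(p,4),f.round(1))
    if np.linalg.norm(f)>30: print("high");break
p=np.array(pts[-1])
for k in range(6):
    if f[0]<-9: break
    p[0]+=.001; bot.move_l(tgt(*p),velocity=.05); f=F()-f0; print(p,f.round(1))
print((np.linalg.inv(T)@np.r_[bot.read_eef_pos(),1])[:3]+d)
bot.move_l(tgt(-.11,.028),velocity=.1)
bot.move_ptp(np.array([.43,.22,.20]),Rf(.45))
im=cams.snapshot("wrist")[::-1,::-1,::-1]; cv2.imwrite("pics/w4.png",im)
cv2.imwrite("pics/z4.png",cv2.resize(im[145:235,230:350],(800,600),interpolation=cv2.INTER_CUBIC)); print(bot.read_clock())
E
```

```text
[-0.089  0.08 ] [ 1.6 -0.5  0.1]
[-0.09   0.066] [ 0.9 -0.4 -0.8]
[-0.092  0.055] [ 1.2 -0.2  0.5]
[-0.095  0.045] [ 2.8 -1.2  3.3]
[-0.0942  0.0419] [ 3.1 -0.9  2.7]
[-0.093   0.0394] [ 2.  -0.   2.4]
[-0.0916  0.0369] [ 2.5 -1.4  2.5]
[-0.09    0.0346] [1.7 0.1 0.4]
[-0.0882  0.0325] [ 1.4 -0.8  0.6]
[-0.0861  0.0306] [ 0.  -1.6 -0.5]
[-0.0839  0.0289] [ 1.2 -0.8 -0.5]
[-0.0815  0.0274] [ 1.6 -0.7  0.3]
[-0.079   0.0262] [ 1.5 -0.2 -0.1]
[-0.0764  0.0252] [ 0.3 -0.6  1. ]
[-0.0737  0.0245] [ 0.9 -0.5 -0. ]
[-0.0709  0.0241] [-0.6 -0.3  2.6]
[-0.0681  0.024 ] [-6.7  1.9  5.9]
[-0.06709871  0.02396002] [-9.3  1.4  7.1]
[-0.07065892  0.04963666  0.02313844]
24.65
```

View pics/z4.png

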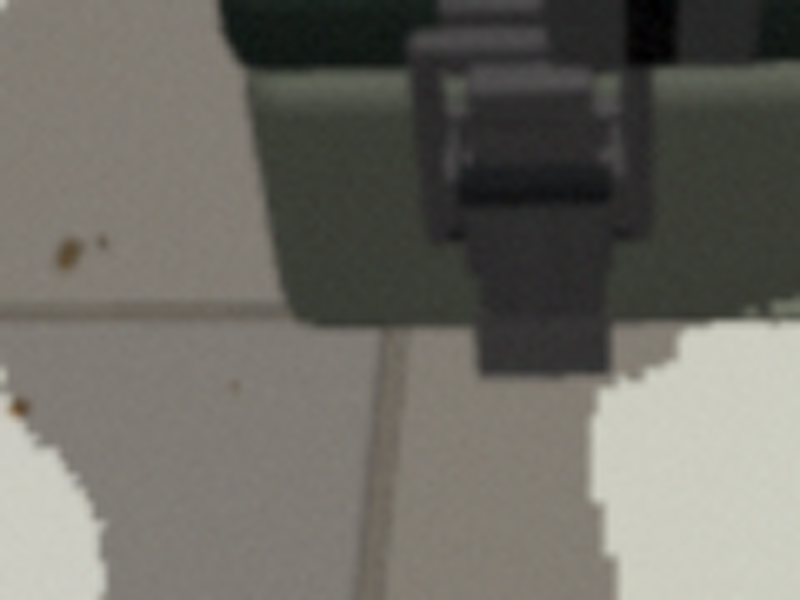

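```bash
python3 - <<'E'
from h import *
i=cams.camera_info("wrist")
def zm(p):
    a=proj(i,[W(T,p)])[0]; return ((639-a[0]-230)*6.667).round(0),((399-a[1]-145)*6.667).round(0)
print("obs tip (545,375) pinrow 235, bar (530,40), box front bottom edge row 322")
for th in (0,.3,.6,.8,1.0,1.2,1.4,1.7):
    pin=np.array([-.068+.014*np.sin(.295-th),.050,.052-.014*np.cos(.295-th)])
    tip=np.array([-.068-.038*np.sin(th)-.004*np.cos(th),.050,.052-.038*np.cos(th)+.004*np.sin(th)])
    b=np.array([-.066,.05,pin[2]+np.sqrt(.0375**2-(pin[0]+.066)**2)])
    print(th,"tip",zm(tip),"pin",zm(pin),"bar",zm(b),b[2].round(4))
print("front bottom",zm([-.058,.05,0]),"keeper lip",zm([-.0745,.05,.0785]))
print(bot.read_eef_pos())
E
```

```text
obs tip (545,375) pinrow 235, bar (530,40), box front bottom edge row 322
0 tip (np.float64(551.0), np.float64(346.0)) pin (np.float64(548.0), np.float64(205.0)) bar (np.float64(539.0), np.float64(34.0)) 0.076
0.3 tip (np.float64(549.0), np.float64(387.0)) pin (np.float64(547.0), np.float64(227.0)) bar (np.float64(539.0), np.float64(37.0)) 0.0754
0.6 tip (np.float64(545.0), np.float64(411.0)) pin (np.float64(546.0), np.float64(243.0)) bar (np.float64(539.0), np.float64(37.0)) 0.0756
0.8 tip (np.float64(543.0), np.float64(415.0)) pin (np.float64(546.0), np.float64(251.0)) bar (np.float64(539.0), np.float64(33.0)) 0.0762
1.0 tip (np.float64(541.0), np.float64(409.0)) pin (np.float64(545.0), np.float64(255.0)) bar (np.float64(539.0), np.float64(28.0)) 0.0772
1.2 tip (np.float64(538.0), np.float64(392.0)) pin (np.float64(544.0), np.float64(255.0)) bar (np.float64(539.0), np.float64(21.0)) 0.0785
1.4 tip (np.float64(536.0), np.float64(365.0)) pin (np.float64(543.0), np.float64(251.0)) bar (np.float64(538.0), np.float64(12.0)) 0.0803
1.7 tip (np.float64(533.0), np.float64(307.0)) pin (np.float64(542.0), np.float64(240.0)) bar (np.float64(537.0), np.float64(-6.0)) 0.0837
front bottom (np.float64(557.0), np.float64(338.0)) keeper lip (np.float64(537.0), np.float64(61.0))
[0.43028181 0.21990769 0.19870211]
```

The bar is now seated behind the keeper's lip and the lever is nearly vertical (rows 200–375). The picture can't settle whether it is fully flat. I've used all ten picture views, so I'll check by touch: probe the bare front face and the lever at the same height and compare where each makes contact.

```bash
cat >> h.py <<'E'
dC=np.array([.0105,0,.0032]); Rp=Rf(.3,-.005)
def tg(x,y,z): return W(T,np.array([x,y,z])-dC)
def avgF(n=4):
    a=[]
    for _ in range(n): a.append(F()); bot.wait(.01)
    return np.mean(a,0)
def probe(y,z,x0,fmax,xmax,step=.001,v=.05):
    "advance in own +x till fmax; returns list of (actual corner x, Fx)"
    bot.move_l(tg(x0,y,z),Rp,.12); bot.wait(.1); f0=avgF(8); out=[]; x=x0
    while x<xmax:
        x+=step; bot.move_l(tg(x,y,z),velocity=v); f=(avgF()-f0)[0]
        out.append((round(((np.linalg.inv(T)@np.r_[bot.read_eef_pos(),1])[0]+dC[0])*1e3,1),round(f,1)))
        if f<-fmax: break
    bot.move_l(tg(x0,y,z),velocity=.12); return out
E
python3 - <<'E'
from h import *
bot.move_ptp(tg(-.105,.012,.08),Rp)
bot.move_l(tg(-.09,.012,.08)-np.array([.02,0,0]),velocity=.12)
print("front",probe(.012,.026,-.066,8,-.04)); print(bot.read_clock())
bot.move_l(tg(-.105,.012,.026),velocity=.15); bot.move_l(tg(-.105,.050,.026),velocity=.15)
print("lever",probe(.050,.026,-.088,10,-.06)); print(bot.read_clock())
E
```

```text
front [(np.float64(-64.9), np.float64(-0.0)), (np.float64(-64.0), np.float64(-0.6)), (np.float64(-63.6), np.float64(-1.7)), (np.float64(-62.6), np.float64(-3.1)), (np.float64(-60.6), np.float64(-2.1)), (np.float64(-59.7), np.float64(-1.4)), (np.float64(-58.8), np.float64(-2.2)), (np.float64(-58.4), np.float64(-3.8)), (np.float64(-58.3), np.float64(-5.4)), (np.float64(-58.2), np.float64(-7.9)), (np.float64(-58.1), np.float64(-8.3))]
29.8083
lever [(np.float64(-87.2), np.float64(0.3)), (np.float64(-86.0), np.float64(0.7)), (np.float64(-84.9), np.float64(0.1)), (np.float64(-83.9), np.float64(0.0)), (np.float64(-82.9), np.float64(0.4)), (np.float64(-82.0), np.float64(0.1)), (np.float64(-80.9), np.float64(-0.0)), (np.float64(-80.0), np.float64(-0.1)), (np.float64(-78.9), np.float64(0.3)), (np.float64(-77.9), np.float64(0.3)), (np.float64(-76.9), np.float64(0.4)), (np.float64(-76.0), np.float64(0.4)), (np.float64(-75.0), np.float64(0.4)), (np.float64(-73.9), np.float64(0.3)), (np.float64(-72.9), np.float64(-0.2)), (np.float64(-72.0), np.float64(0.8)), (np.float64(-70.9), np.float64(0.6)), (np.float64(-69.9), np.float64(0.7)), (np.float64(-68.9), np.float64(0.4)), (np.float64(-68.0), np.float64(0.4)), (np.float64(-67.2), np.float64(-0.3)), (np.float64(-67.0), np.float64(-4.0)), (np.float64(-66.8), np.float64(-7.3)), (np.float64(-66.7), np.float64(-9.3)), (np.float64(-66.6), np.float64(-11.3))]
38.5167
```

Probe result: the warmer had crept out about 5 mm. It slid back and seated at −58.1. The lever gave hard contact only 9 mm out from the front, so it appears flat and on its stop. I'll confirm numerically from one wrist picture before touching the button.

```bash
python3 - <<'E'
from h import *
bot.move_l(tg(-.115,.05,.03),velocity=.2)
bot.move_ptp(np.array([.43,.22,.20]),Rf(.45))
i=cams.camera_info("wrist"); im=cams.snapshot("wrist"); cv2.imwrite("pics/w5.png",im[::-1,::-1,::-1])
t=cams.snapshot("top"); cv2.imwrite("pics/t5.png",t[:,:,::-1])
def fl(p): a=proj(i,[W(T,p)])[0]; return (639-a).round(1)[0],(399-a)[1].round(1)
for th in (0,.15,.3,.6,1.0): print(th,"tip",fl([-.068-.038*np.sin(th)-.004*np.cos(th),.05,.052-.038*np.cos(th)+.004*np.sin(th)]),"pin",fl([-.068+.014*np.sin(.295-th),.05,.052-.014*np.cos(.295-th)]))
print("bottom",fl([-.058,.05,0]),"lip",fl([-.0745,.05,.0785]),"bar",fl([-.066,.05,.0775]))
for n in("w3","w4","w5"):
    g=cv2.cvtColor(cv2.imread(f"pics/{n}.png"),cv2.COLOR_BGR2GRAY)
    print(n,"lever col 311",g[146:206,309:314].mean(1).astype(int).tolist())
    print(n,"wire col 327",g[146:206:2,326:328].mean(1).astype(int).tolist()); print(n,"bare col 290",g[184:206,288:292].mean(1).astype(int).tolist())
print(bot.read_clock())
E
```

```text
0 tip (np.float64(313.1), np.float64(198.0)) pin (np.float64(312.6), np.float64(176.9))
0.15 tip (np.float64(312.9), np.float64(201.4)) pin (np.float64(312.6), np.float64(178.6))
0.3 tip (np.float64(312.7), np.float64(204.1)) pin (np.float64(312.5), np.float64(180.2))
0.6 tip (np.float64(312.2), np.float64(207.7)) pin (np.float64(312.4), np.float64(182.6))
1.0 tip (np.float64(311.5), np.float64(207.4)) pin (np.float64(312.1), np.float64(184.3))
bottom (np.float64(313.9), np.float64(196.7)) lip (np.float64(310.9), np.float64(155.4)) bar (np.float64(311.3), np.float64(150.2))
w3 lever col 311 [52, 58, 59, 55, 48, 41, 41, 53, 64, 72, 76, 74, 78, 78, 60, 45, 44, 44, 44, 44, 44, 44, 44, 43, 44, 40, 33, 29, 31, 53, 73, 79, 80, 78, 79, 80, 79, 79, 79, 79, 79, 79, 79, 79, 80, 80, 78, 78, 71, 71, 70, 74, 74, 64, 96, 120, 125, 126, 125, 126]
w3 wire col 327 [5, 3, 4, 6, 16, 55, 54, 55, 53, 52, 54, 54, 54, 54, 54, 56, 53, 55, 53, 54, 51, 44, 59, 60, 58, 117, 125, 125, 133, 200]
w3 bare col 290 [59, 59, 59, 59, 60, 59, 59, 58, 59, 59, 58, 59, 82, 97, 103, 104, 104, 103, 105, 105, 105, 107]
w4 le
[... 342 characters left out ...]
60, 61, 59, 58, 58, 60, 120, 126, 124, 162, 194, 203]
w4 bare col 290 [59, 58, 59, 58, 60, 59, 58, 59, 58, 63, 90, 105, 107, 108, 108, 110, 109, 109, 110, 110, 112, 111]
w5 lever col 311 [46, 55, 57, 52, 45, 48, 57, 60, 65, 73, 57, 45, 44, 43, 42, 43, 44, 45, 43, 43, 40, 32, 29, 29, 23, 20, 23, 37, 42, 44, 44, 44, 42, 44, 43, 44, 44, 45, 43, 42, 43, 44, 43, 47, 50, 53, 52, 51, 50, 50, 51, 51, 65, 105, 123, 125, 124, 125, 124, 125]
w5 wire col 327 [2, 5, 6, 3, 27, 81, 69, 61, 59, 58, 58, 58, 59, 57, 60, 58, 58, 59, 58, 58, 59, 58, 58, 106, 122, 126, 127, 185, 204, 203]
w5 bare col 290 [58, 59, 58, 59, 58, 58, 58, 88, 105, 105, 106, 107, 107, 109, 109, 110, 108, 107, 107, 108, 110, 111]
39.675
```

Between w4 and w5 the lever tip and the box edge shifted together by 3 rows, and the lever didn't give under 11 N, so the latch is shut flat. Now the button, then a gentle squaring push at the middle of the front.

```bash
python3 - <<'E'
from h import *
def orange(n):
    h=cv2.cvtColor(cv2.imread(n),cv2.COLOR_BGR2HSV)[195:245,235:275]; m=(h[...,0]>5)&(h[...,0]<18)&(h[...,1]>170); y,x=np.nonzero(m); return x.mean()+235,y.mean()+195,len(x)
t=cams.camera_info("top")
for n in("pics/t2.png","pics/t5.png"): o=orange(n); print(n,np.round(o,1),atz(t,[o[:2]],.036).round(4))
yb=(np.linalg.inv(T)@np.r_[atz(t,[orange("pics/t5.png")[:2]],.036)[0],1])[1]; print("yb",yb)
yb=yb if abs(yb+.058)<.006 else -.058
bot.move_ptp(tg(-.10,yb,.060),Rp)
bot.move_l(tg(-.085,yb,.037),velocity=.12); bot.wait(.1); f0=avgF(6); x=-.080; o=[]
while x<-.050:
    x+=.001; bot.move_l(tg(x,yb,.037),velocity=.06); f=avgF(2)-f0
    o.append((float(((np.linalg.inv(T)@np.r_[bot.read_eef_pos(),1])[0]+dC[0]).round(4)),float(f[0].round(1))))
    if f[0]<-20: break
print(o); bot.wait(.2)
bot.move_l(tg(-.085,yb,.037),velocity=.12); print(bot.read_clock())
E
```

```text
pics/t2.png [251. 216.  23.] [[0.5617 0.1295 0.036 ]]
pics/t5.png [250.2 215.8  23. ] [[0.5622 0.1316 0.036 ]]
yb -0.053737040754616064
[(-0.0783, -0.5), (-0.078, -0.0), (-0.077, -0.3), (-0.0759, -1.0), (-0.0749, -1.2), (-0.0739, 0.3), (-0.0729, 0.4), (-0.0719, -0.4), (-0.0709, -0.7), (-0.0699, -0.4), (-0.0689, -0.2), (-0.0679, -0.3), (-0.0669, -0.4), (-0.0659, -0.1), (-0.0654, -1.2), (-0.0653, -5.5), (-0.0649, -7.0), (-0.0641, -8.4), (-0.0633, -7.8), (-0.0623, -8.4), (-0.0614, -8.3), (-0.0604, -8.3), (-0.0593, -8.2), (-0.0592, -9.5), (-0.0591, -11.3), (-0.0591, -13.1), (-0.059, -15.3), (-0.059, -17.2), (-0.059, -17.8), (-0.0589, -20.3)]
49.6167
```

The button travelled 6.2 mm at ~8 N, then hit a hard stop at 20 N, so it is fully in. I'll retreat and check numerically that nothing crept, the lever is still flat and the button stayed in.

```bash
python3 - <<'E'
from h import *
p=np.array(bot.read_eef_pos()); bot.move_l(p+[-.03,0,.02],velocity=.15)
bot.move_ptp(np.array([.43,.22,.20]),Rf(.45)); bot.wait(.2)
im=cams.snapshot("wrist"); cv2.imwrite("pics/w6.png",im[::-1,::-1,::-1])
t=cams.snapshot("top"); cv2.imwrite("pics/t6.png",t[:,:,::-1])
for n in("w4","w5","w6"):
    c=cv2.imread(f"pics/{n}.png"); g=cv2.cvtColor(c,cv2.COLOR_BGR2GRAY).astype(int); r=[]
    for col in (285,290,345,355,365,375):
        s=g[180:206,col-2:col+3].mean(1); d=np.diff(s); k=d.argmax(); r.append((col,180+int(k),int(d[k])))
    s=g[190:206,309:314].mean(1); h=cv2.cvtColor(c,cv2.COLOR_BGR2HSV); m=(h[...,0]>5)&(h[...,0]<18)&(h[...,1]>150); m[:150]=0;m[210:]=0;m[:,:370]=0;m[:,430:]=0; y,x=np.nonzero(m)
    print(n,r,"tip",190+int(np.diff(s).argmax()),"button",x.mean().round(1),y.mean().round(1),y.min(),y.max(),len(x))
# lid back edge vs shelf in top view: strip just behind the lid, and lid front/back edge rows
for n in("t2","t5","t6"):
    g=cv2.imread(f"pics/{n}.png").astype(int); r=[]
    for col in (200,220,240,258):
        s=g[160:222,col-2:col+3].mean(1); rg=s[:,2]-s[:,1]   # red-green: wood high, lid negative
        b=160+int(np.nonzero(rg>15)[0].max()); w=s.min(1)>0; f=160+int(np.diff(s[:,1])[40:].argmax())+40
        r.append((col,b,f))
    print(n,r)
print(bot.read_clock(),bot.read_eef_pos())
E
```

```text
w4 [(285, 193, 36), (290, 193, 29), (345, 192, 67), (355, 192, 71), (365, 192, 69), (375, 192, 61)] tip 201 button 412.7 178.5 168 188 421
w5 [(285, 190, 22), (290, 190, 30), (345, 190, 59), (355, 191, 36), (365, 190, 43), (375, 191, 49)] tip 198 button 410.0 178.0 168 188 416
w6 [(285, 189, 28), (290, 189, 25), (345, 189, 51), (355, 189, 55), (365, 189, 48), (375, 189, 53)] tip 196 button 408.0 174.2 163 182 277
t2 [(200, 167, 216), (220, 167, 215), (240, 166, 215), (258, 166, 215)]
t5 [(200, 166, 214), (220, 166, 214), (240, 166, 214), (258, 166, 215)]
t6 [(200, 166, 214), (220, 166, 214), (240, 166, 214), (258, 166, 214)]
51.0667 [0.43033445 0.21926095 0.19875531]
```

```bash
python3 -c "
from cell import bot,sign_off
print(sign_off(),bot.read_clock())"
```

```text
the job is handed in; nothing more can be done
the job is handed in; nothing more can be done
```

The job is handed in at about 51 s of the 64 s allowed: the warmer is latched with the lever flat, square against the shelf and switched on with its button fully in. These last states were checked by touch and by numbers from the pictures, as all ten picture views were used.

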